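Make up the parts kit for one switch box

ROBOT

A 6-joint arm with a two-finger parallel gripper is mounted at the origin on the work surface. World frame = base frame: x ahead of the robot, y to its left, z up, the work surface at z = 0. Lengths are in m, angles in rad, forces in N, time in s.
With the tool pointing down it reaches from about 0.35 to 0.975 m from the base axis. Payload 4.9 kg.
Tool frame: the origin (TCP) lies midway between the tips of the shut fingers; the grasp point (between the pads) lies 19 mm behind it; z points along the fingers, y is the line along which they close (so a half turn about z gives the same grasp; the last joint's range is limited). The gripper opens to 85 mm and grips with 20 to 120 N. Pads are 22 mm wide; open, the fingers measure 114 mm over their backs; the gripper's body (76 mm by 85 mm) begins 54 mm behind the grasp point. The pads swing forward as they close: fully open they stand 13 mm farther back than shut.
Start: joints at [-1.257, 0.053, 1.613, -0, 1.476, -0.119], TCP at [0.262, -0.567, 0.231] pointing down, gripper open.
Joint ranges: [-3.01, 3.01], [-1.01, 2.22], [0.06, 2.58], [-1.02, 4.17], [0.09, 2.62], [-3.14, 3.14]. Speed limits (rad/s): [2.57, 2.57, 3.14, 3.14, 3.14, 3.14].

INTERFACE

Orientations are given as a unit quaternion [w, x, y, z].
In Python, from plant import state, grab_frame, job_done, cut_out, place_of gives the robot as it stands.
- The arm moves only by the tool jog_arm, never from a script. Its argument "motion" is text: rows parted by semicolons, each of 7 numbers parted by spaces: the opening in per cent of the stroke, from 0 (shut) to 100 (fully open), then the shift along the tool's x, y, z as a fraction of full scale, then the turn, a rotation vector about the tool's x, y, z as a fraction of full scale. A call has exactly 5 rows; each row is the pose to reach, as a shift and turn from the pose commanded when the call began, along the tool's axes at that moment; what a row does not reach only later rows make up. Full scale, the value 1, is 50 cm for a shift and 1.5 rad for a turn. A row lasts 1/8 s, in which the tool goes at most 62.5 mm and 10.7 degrees, less where a joint would pass 70% of its speed; a pose out of reach is approached as far as the arm can. A call with a number of a shift or a turn outside -1 to 1 is refused whole. A call with a gripper value outside its range is refused whole. The fingers move at their own pace and stop on an object; the grip force is fixed at half the most. Time passes only in rows, so rows that repeat a pose let the fingers close, or fill a call up. It gives the time, the measured TCP pose, the force, the opening and the grip force at its end, in the units of the state.
- state(): the state, without advancing time (a new reading comes with each control period).
- grab_frame(name): name is "scene" or "side" or "wrist"; returns a dict with "color" (384x512x3 uint8, red, green, blue), "range_z" (384x512 float32, m along the optical axis (not along the pixel's ray), 0 where there is no reading), "intrinsics" (3x3 intrinsics, pixels), "world_from_camera" (4x4, takes a point from camera to world coordinates). Camera axes: x right, y up, looking along -z (the intrinsics and any distortion apply to the point x, -y, -z); pixel columns grow to the right and rows downward; lengths in m; the calibration is good to about 2 mm. A picture is of the moment at which its call begins.
- job_done(): hands the job in; it is judged then, once.
Trained networks look in the newest picture that a camera, given by its name, has taken for a name from the list of things; names that differ only in an ending like _2 or _b are one class to them, and where a whole thing is asked for, a point or a joint stands for the part that bears it (a point fixed in the world has none). Each returns a list of dicts, best first, with "p" (0 to 1); they miss things now and then, are a little off and sometimes report something else, mostly with a low value. They report only what shows in the picture. A call takes as long as a camera call. They do not tell look-alikes from the thing itself.
- cut_out(camera, thing): "pixels" (384x512 bool, what is visible of it).
- place_of(camera, thing): "at" ([x, y, z] in m, in world coordinates, good to about 4 mm: a listed point, or the origin of a listed thing).
The state is a dict: "time": time; "joint_pos": joint angles; "joint_vel": joint speeds; "joint_efforts": joint torques, N m; "tool_pos": TCP position; "tool_rot": TCP orientation; "contact_force": force on the tool from outside, world axes, zero at the start; "ft_torque": the same for the moment, N m; "gripper_width": opening from 0.0 (shut) to 1.0 (fully open); "grasp_force": force on a finger pad.
Only numpy, scipy, OpenCV 4.12 (cv2) and the standard library are available. Lean on these libraries where they do the work, as an engineer would, in place of code of your own. Each camera call takes 0.05 s, during which the arm holds its last target. There are 200 camera calls.

TASK

Make up the kit for one switch box in the grey kit tray: lay the long drive shaft centred in the two Vs of the cradle, put the ball bearing flat over the post, stand the cable gland upright, thread down, inside the round rim, and stand the terminal block, screws up, lengthwise in the rectangular pocket. Set each part down in its nest, do not drop it from a height. The short shaft and the flat-headed blanking plug belong to another job: leave them where they are.

Things in the scene. Friction and masses are not known exactly. Their poses are not given: they have to be found in the camera images.
- long_shaft: Long drive shaft, bright steel, 102 mm long: square bar 16 x 16 mm over the middle 46 mm, a round journal 14 mm in diameter and 28 mm long on each end, both ends alike. Lies on a flat, on a 3 mm thick bench mat where parts and tools lie about 93 mm apart. Origin at its middle on its axis, 8 mm above the mat; x along its length, either way round.
- bearing: Shielded steel ball bearing, a ring of 62 mm outside diameter, 35 mm bore, 14 mm high. Lies flat on the same mat. Origin at the centre of its underside, z along its axis.
- gland: Nickelled brass cable gland, upright on its thread on the mat. Thread 25 mm in diameter to 12 mm up, hexagon 33 mm across flats from 12 to 20 mm, waist, hexagonal cap nut 32 mm across flats from 23 to 36 mm, domed top with black cable hole to 45 mm. Origin at the centre of its underside (thread end), z up; flats face along x and every 60 degrees from it.
- terminal: White ceramic terminal block, 50 mm (x) x 24 mm (y) x 28 mm high, two rows of four brass screws on top. Stands on its flat underside on the mat. Origin at the centre of its underside, x along its length, z up.
- short_shaft: Not for the kit. Short drive shaft, look-alike of the long one, only 60 mm long: square 16 x 16 mm over the middle 30 mm, journals 14 mm in diameter and 15 mm long. Lies on the mat among the parts. Origin at its middle on its axis; x along its length.
- plug: Not for the kit. Blanking plug, look-alike of the gland: same metal and thread (25 mm, down), but only a flat hexagon head 33 mm across flats with a shallow raised ring, 21 mm high in all, no cap nut, no cable hole. On the mat among the parts. Origin at the centre of its underside, z up.
- cradle: V-cradle nest for the long shaft, in one of the tray's four places. Off-white square base 110 x 110 x 6 mm; origin at the centre of its underside, sides along x and y, z up. Two black V saddles, 10 mm thick, 45 mm wide in y, at x = -37 and +37 mm; V 32 mm wide at the top (z = 27 mm), 45-degree flanks, free space between. The shaft lies along x with a journal in each V, its axis at z = 21 mm.
- post_nest: Nest for the bearing, in one of the tray's four places. Off-white square base 110 x 110 x 6 mm; origin at the centre of its underside, sides along x and y, z up. In the middle an upright aluminium post, 14 mm in diameter (18 mm at its foot), its tip at z = 32 mm. The bearing lies flat on the base, the post through its bore. Neighbouring nests' centres are 113 mm apart.
- cup_nest: Nest for the gland, in one of the tray's four places. Off-white square base 110 x 110 x 6 mm; origin at the centre of its underside, sides along x and y, z up. In the middle a low black round rim, 60 mm inside and 68 mm outside diameter, upper edge at z = 16 mm; the gland stands inside it on the base. The tray: grey, square, 236 mm, walls 4 mm thick and 20 mm high over the bench, floor 4 mm.
- pocket: Nest for the terminal block, in one of the tray's four places. Off-white square base 110 x 110 x 6 mm; origin at the centre of its underside, sides along x and y, z up. In the middle a low black rim, inside 70 mm (x) x 46 mm (y), 4 mm thick, upper edge at z = 16 mm, with a 36 mm finger gap in the middle of both long walls; the block stands inside on the base, lengthwise along x.
Not all that is in view belongs to the job. What is shaped like the gland but pink is not meant.

How it is judged:
By the outcome, as a careful person would: the job done as asked, in the order asked, and still so for the second after the job is handed in, with the robot touching nothing.
It also fails if it takes over 120 s, if anything falls off the work surface, if the arm or the gripper's body presses on something with over 40 N, if the wrist force passes 120 N, or if a joint passes its speed limit or range.

## Working session

There is one attempt and no reset: what is moved stays moved. The work goes in short steps, Python scripts to look and compute and a tool call to move; the robot and the scene stay as the last step left them, time stands still between calls to the robot, and variables do not carry over. Pictures are saved under pics/ and viewed, at most 14 in all, crops included, and the job is handed in when it is done.

Besides the shell and the picture viewer there is one more tool, called in YAML: its name, and indented under it one key for each argument. jog_arm: Moves the arm, as the interface text tells. Shift numbers are shares of 50 cm and turn numbers shares of 1.5 rad, none past 1 either way. Its arguments: {"type":"object","properties":{"motion":{"type":"string"}},"required":["motion"]}

```bash
ls; mkdir -p pics; python3 - <<'E'
from plant import *
import cv2,numpy as np
print(state())
fs=[grab_frame(n)['color'] for n in('scene','side')]
cv2.imwrite('pics/a.png',fs[0][:,:,::-1]);cv2.imwrite('pics/b.png',fs[1][:,:,::-1])
for t in "long_shaft bearing gland terminal short_shaft plug cradle post_nest cup_nest pocket".split():
  for c in('scene','side'):
    print(t,c,[(round(d['p'],2),np.round(d['at'],3).tolist()) for d in place_of(c,t)][:4])
E
```

```text
pics
{'time': 0.0, 'joint_pos': array([-1.25698539e+00,  5.33710181e-02,  1.61429787e+00, -6.64859216e-06,
        1.47596296e+00, -1.19030663e-01]), 'joint_vel': array([ 0.00022564,  0.00078404, -0.00028914, -0.00038354, -0.0010297 ,
       -0.00063449]), 'joint_efforts': array([-6.23212018e-04, -3.93681121e+01, -3.70177746e+01, -9.25045470e-05,
        7.14503549e-03, -1.14502635e-05]), 'tool_pos': array([ 0.26194769, -0.56678067,  0.23005191]), 'tool_rot': array([-1.01444586e-03,  9.76671708e-01,  2.14735502e-01, -1.02435363e-04]), 'contact_force': array([-0.31096655,  0.65459631,  0.82007609]), 'ft_torque': array([-0.00695843, -0.03726068, -0.02705249]), 'grasp_force': 0.0, 'gripper_width': 1.0034894210249918}
long_shaft scene [(0.96, [0.449, -0.188, 0.01])]
long_shaft side [(0.44, [0.447, -0.181, 0.013])]
bearing scene [(0.75, [0.442, -0.266, 0.002])]
bearing side [(0.62, [0.445, -0.271, 0.003])]
gland scene [(0.88, [0.448, -0.092, 0.004]), (0.16, [0.601, 0.149, 0.007])]
gland side [(0.75, [0.45, -0.093, 0.004]), (0.58, [0.336, -0.085, -0.002])]
terminal scene [(0.81, [0.622, -0.278, 0.002])]
terminal side [(0.72, [0.626, -0.276, 0.002])]
short_shaft scene [(0.66, [0.542, -0.087, 0.011])]
short_shaft side [(0.7, [0.539, -0.084, 0.011])]
plug scene [(0.81, [0.528, -0.271, 0.003]), (0.23, [0.604, 0.146, 0.005])]
plug side [(0.4, [0.531, -0.271, 0.004])]
cradle scene [(0.58, [0.49, 0.132, 0.007]), (0.22, [0.485, 0.247, 0.006]), (0.17, [0.45, -0.184, 0.01])]
cradle side [(0.78, [0.494, 0.136, 0.002]), (0.56, [0.444, -0.184, 0.012])]
post_nest scene [(0.82, [0.605, 0.147, 0.005])]
post_nest side [(0.75, [0.606, 0.148, 0.002]), (0.58, [0.534, -0.271, 0.003]), (0.44, [0.594, 0.255, 0.003])]
cup_nest scene [(0.82, [0.484, 0.244, 0.003])]
cup_nest side [(0.78, [0.481, 0.242, 0.004]), (0.4, [0.493, 0.135, 0.001])]
pocket scene [(0.87, [0.593, 0.26, 0.004])]
pocket side [(0.8, [0.595, 0.256, 0.004])]
```

View pics/a.png

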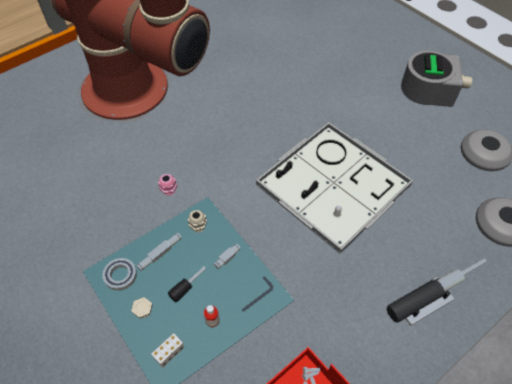

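View pics/b.png

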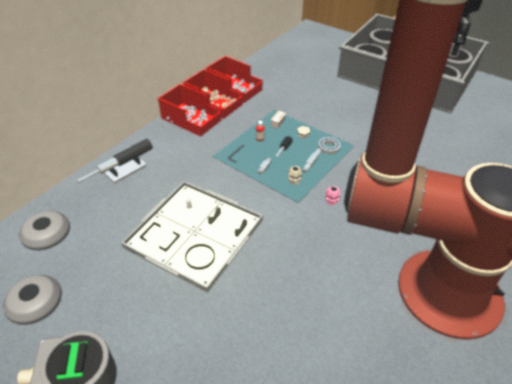

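The scene view shows the mat parts: gland (197,219), long shaft (160,251), bearing (119,274), plug (142,307), terminal (167,349) and short shaft (228,256). The pink decoy is at (167,183). The tray is at about (335,185), with the saddles at (284,170) and (310,189). Next I'll get the yaws from masks and depth.

```bash
cat > h.py <<'E'
from plant import *
import cv2,numpy as np
from scipy.spatial.transform import Rotation as R
def cloud(f):
    K=f['intrinsics'];z=f['range_z'];v,u=np.indices(z.shape)
    P=np.stack([(u-K[0,2])/K[0,0]*z,-(v-K[1,2])/K[1,1]*z,-z],-1)
    T=f['world_from_camera'];return P@T[:3,:3].T+T[:3,3]
def shape(c,t,W,zmin=None,zmax=None,k=1):
    for d in cut_out(c,t)[:k]:
        m=cv2.erode(d['pixels'].astype(np.uint8),np.ones((2,2)))>0
        p=W[m]
        top=np.percentile(p[:,2],95)
        p=p[(p[:,2]>(top-.006 if zmin is None else zmin))&(p[:,2]<(zmax or 9))]
        if len(p)<5: print(t,'few');continue
        (cx,cy),(a,b),g=cv2.minAreaRect((p[:,:2]*1000).astype(np.float32))
        if b>a:a,b,g=b,a,g+90
        print(t,c,'p%.2f'%d['p'],'top %.4f'%top,'rect c(%.1f %.1f) %.1fx%.1f long-axis yaw %.1f'%(cx,cy,a,b,(g+90)%180-90),'mean',np.round(p.mean(0)*1000,1),len(p))
def go(x,y,z,yaw=None,q=None):
    """numbers for jog: target TCP world, tool y-axis (closing line) yaw in deg, tool pointing down"""
    s=state();q0=s['tool_rot'];R0=R.from_quat(np.r_[q0[1:],q0[0]])
    d=R0.inv().apply(np.array([x,y,z])-s['tool_pos'])/.5
    r=np.zeros(3)
    if yaw is not None:
        best=None
        for k in(0,180):
            a=np.radians(yaw+k);Y=np.array([np.cos(a),np.sin(a),0]);Z=np.array([0,0,-1.]);X=np.cross(Y,Z)
            v=(R0.inv()*R.from_matrix(np.stack([X,Y,Z],1))).as_rotvec()
            if best is None or np.linalg.norm(v)<np.linalg.norm(best):best=v
        r=best/1.5
    print('t%.2f pos'%s['time'],np.round(s['tool_pos'],4),'jog',np.round(d,4),np.round(r,4),'j6 %.2f w %.2f F %.1f'%(s['joint_pos'][5],s['gripper_width'],s['grasp_force']))
E
python3 - <<'E'
from h import *
f=grab_frame('scene');W=cloud(f)
for t in "long_shaft bearing gland terminal short_shaft plug".split(): shape('scene',t,W)
for t in "cradle cup_nest pocket".split(): shape('scene',t,W,.013)
shape('scene','post_nest',W,.02)
go(.47,-.19,.33,45)
f=grab_frame('wrist')
T=f['world_from_camera'];s=state();q0=s['tool_rot'];R0=R.from_quat(np.r_[q0[1:],q0[0]])
print('cam in tool',R0.inv().apply(T[:3,3]-s['tool_pos']),'look',R0.inv().apply(-T[:3,2]),f['intrinsics'])
E
```

```text
long_shaft scene p0.88 top 0.0208 rect c(669.0 -269.9) 511.6x89.1 long-axis yaw -21.5 mean [ 457.4 -187.1   27.7] 274
bearing scene p0.64 top 0.0192 rect c(668.3 -297.1) 512.4x55.7 long-axis yaw -6.9 mean [ 446.3 -270.6   18.5] 464
gland scene p0.54 top 0.0498 rect c(678.9 -210.6) 536.6x26.5 long-axis yaw -27.3 mean [454.9 -94.9  54.4] 124
terminal scene p0.89 top 0.0337 rect c(768.8 -288.1) 312.7x48.4 long-axis yaw -3.6 mean [ 628.2 -279.5   33.7] 369
short_shaft scene p0.59 top 0.0212 rect c(543.7 -90.1) 54.2x12.3 long-axis yaw -83.3 mean [544.4 -91.4  18.5] 138
plug scene p0.77 top 0.0269 rect c(721.4 -289.1) 407.9x30.7 long-axis yaw -5.0 mean [ 536.1 -273.    28. ] 236
cradle scene p0.87 top 0.0268 rect c(666.2 -88.8) 682.5x127.8 long-axis yaw -52.8 mean [505.8 120.6  44.7] 329
cup_nest scene p0.84 top 0.0195 rect c(661.9 -33.2) 770.1x119.7 long-axis yaw -56.7 mean [494.  230.8  38.2] 286
pocket scene p0.74 top 0.0193 rect c(723.1 -24.1) 707.5x122.9 long-axis yaw -66.0 mean [602.4 242.9  35.7] 280
post_nest scene p0.90 top 0.0135 rect c(760.1 -88.0) 566.3x71.4 long-axis yaw -62.3 mean [645.3  90.7 125.2] 62
t1.65 pos [ 0.2621 -0.5673  0.2313] jog [ 0.6939 -0.5107 -0.1974] [-0.      0.      0.8121] j6 -0.12 w 1.00 F 0.0
cam in tool [ 0.07046682  0.00054076 -0.14198339] look [-0.27497565  0.00118218  0.96145046] [[316.25744304   0.         251.51719182]
 [  0.         316.25744304 194.90793985]
 [  0.           0.           1.        ]]
```

jog_arm:
  motion: "100 0.694 -0.511 -0.1 0 0 0;100 0.694 -0.511 -0.1 0 0 0;100 0.694 -0.511 -0.1 0 0 0;100 0.694 -0.511 -0.1 0 0 0;100 0.694 -0.511 -0.1 0 0 0"

```text
time: 2.33
tool_pos: [0.4125, -0.2937, 0.2678]
tool_rot: [0.0, 0.977, 0.214, 0.0]
contact_force: [1.1, -0.6, 0.1]
gripper_width: 1.004
grasp_force: 0.0
```

```bash
sed -i 's/    T=f\[.world_from_camera.\];return P@T\[:3,:3\].T+T\[:3,3\]/    T=f["world_from_camera"];W=P@T[:3,:3].T+T[:3,3];W[z<=0]=np.nan;return W/; s/p=W\[m\]$/p=W[m];p=p[np.isfinite(p[:,0])]/' h.py
python3 - <<'E'
from h import *
f=grab_frame('scene');W=cloud(f)
for t in "long_shaft bearing gland terminal short_shaft plug".split(): shape('scene',t,W)
for t in "cradle cup_nest pocket".split(): shape('scene',t,W,.013)
shape('scene','post_nest',W,.02)
go(.47,-.19,.28)
E
```

```text
long_shaft scene p0.73 top 0.0215 rect c(451.9 -185.0) 97.3x14.3 long-axis yaw -85.5 mean [ 452.7 -185.8   18.6] 238
bearing scene p0.66 top 0.0194 rect c(445.4 -269.3) 59.1x59.1 long-axis yaw -8.2 mean [ 445.4 -269.8   16.9] 493
gland scene p0.83 top 0.0499 rect c(450.4 -91.9) 26.5x22.2 long-axis yaw 79.8 mean [451.2 -92.7  47.8] 124
terminal scene p0.93 top 0.0336 rect c(627.1 -278.9) 47.3x21.4 long-axis yaw -82.3 mean [ 627.5 -279.    31.5] 352
short_shaft scene p0.60 top 0.0212 rect c(543.3 -89.3) 56.8x13.8 long-axis yaw -81.4 mean [543.7 -89.   18.5] 152
plug scene p0.68 top 0.0270 rect c(534.0 -272.9) 32.3x30.2 long-axis yaw 82.4 mean [ 534.5 -273.1   24.6] 244
cradle scene p0.63 top 0.0257 rect c(498.8 133.1) 99.8x97.3 long-axis yaw -84.1 mean [495.5 133.   21.4] 323
cup_nest scene p0.76 top 0.0193 rect c(486.2 244.8) 102.9x98.2 long-axis yaw 3.3 mean [483.6 244.4  17.6] 267
pocket scene p0.72 top 0.0191 rect c(598.0 257.1) 104.2x102.9 long-axis yaw -88.6 mean [596.3 254.8  17.6] 262
post_nest scene p0.73 top 0.0133 rect c(605.6 143.6) 13.0x10.8 long-axis yaw 9.0 mean [606.8 143.   30.6] 53
t2.88 pos [ 0.4113 -0.2963  0.267 ] jog [ 0.1956 -0.1442 -0.026 ] [0. 0. 0.] j6 0.37 w 1.00 F 0.0
```

```bash
python3 - <<'E'
from h import *
f=grab_frame('wrist');W=cloud(f);cv2.imwrite('pics/c.png',f['color'][:,:,::-1])
for t in "long_shaft bearing gland terminal short_shaft plug".split(): shape('wrist',t,W,k=2)
E
```

```text
long_shaft wrist p0.73 top 0.0191 rect c(450.3 -185.4) 100.4x14.6 long-axis yaw -83.1 mean [ 450.5 -185.3   17.1] 968
bearing wrist p0.61 top 0.0174 rect c(442.9 -270.0) 59.4x58.2 long-axis yaw 75.8 mean [ 443.7 -270.2   15.8] 1256
gland wrist p0.58 top 0.0483 rect c(448.5 -92.8) 27.7x26.4 long-axis yaw -5.9 mean [448.8 -93.6  46.5] 587
plug wrist p0.88 top 0.0248 rect c(531.6 -273.4) 33.6x31.2 long-axis yaw 69.6 mean [ 532.  -273.2   23.4] 701
```

View pics/c.png

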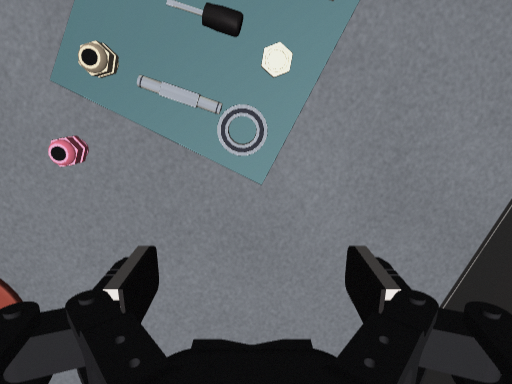

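The wrist view shows the gland (97,58), long shaft (180,94), bearing (242,130), plug (277,59) and the pink decoy (68,151). The shaft's end almost touches the bearing, so I'll move over the shaft and recheck from near.

```bash
python3 -c "
from h import *
go(.4503,-.1853,.12,7)"
```

```text
t3.23 pos [ 0.4118 -0.2955  0.2673] jog [ 0.1624 -0.1678  0.2946] [-1.000e-04 -0.000e+00 -8.403e-01] j6 0.37 w 1.00 F 0.0
```

jog_arm:
  motion: "100 0.162 -0.168 0.15 0 0 -0.12;100 0.162 -0.168 0.15 0 0 -0.24;100 0.162 -0.168 0.2 0 0 -0.36;100 0.162 -0.168 0.2 0 0 -0.48;100 0.162 -0.168 0.2 0 0 -0.6"

```text
time: 3.85
tool_pos: [0.45, -0.1846, 0.1666]
tool_rot: [-0.001, 0.784, 0.621, -0.0]
contact_force: [-0.7, -0.3, 0.8]
gripper_width: 0.998
grasp_force: 0.0
```

```bash
python3 - <<'E'
from h import *
f=grab_frame('wrist');W=cloud(f);cv2.imwrite('pics/d.png',f['color'][:,:,::-1])
for t in "long_shaft bearing gland".split(): shape('wrist',t,W)
go(.4503,-.1853,.005,7)
E
```

```text
long_shaft wrist p0.62 top 0.0192 rect c(450.9 -184.1) 100.9x15.0 long-axis yaw -84.0 mean [ 450.7 -181.6   17.3] 1431
bearing wrist p0.73 top 0.0173 rect c(444.4 -268.8) 61.4x59.6 long-axis yaw 76.0 mean [ 444.2 -267.6   15.9] 1867
gland wrist p0.96 top 0.0454 rect c(335.4 -87.5) 28.6x26.1 long-axis yaw 69.0 mean [335.6 -87.1  43.7] 998
t4.05 pos [ 0.4502 -0.1852  0.1675] jog [-1.000e-04  1.000e-04  3.249e-01] [ 2.000e-04  1.000e-04 -2.421e-01] j6 -0.30 w 1.00 F 0.0
```

jog_arm:
  motion: "100 0 0 0.1 0 0 -0.12;100 0 0 0.18 0 0 -0.23;100 0 0 0.25 0 0 -0.23;100 0 0 0.3 0 0 -0.23;100 0 0 0.325 0 0 -0.23"

```text
time: 4.68
tool_pos: [0.4493, -0.1848, 0.0034]
tool_rot: [-0.001, 0.669, 0.743, -0.0]
contact_force: [0.2, 0.4, -0.9]
gripper_width: 0.997
grasp_force: 0.0
```

jog_arm:
  motion: "0 0 0 0 0 0 0;0 0 0 0 0 0 0;0 0 0 0 0 0 0;0 0 0 0 0 0 0;0 0 0 0 0 0 0"

```text
time: 5.3
tool_pos: [0.451, -0.1857, 0.006]
tool_rot: [0.001, 0.668, 0.744, 0.0]
contact_force: [0.1, 0.4, 4.6]
gripper_width: 0.169
grasp_force: 61.2
```

```bash
python3 -c "
from h import *
go(.45,-.185,.105,6);print(state()['contact_force'])"
```

```text
t5.30 pos [ 0.451  -0.1857  0.006 ] jog [ 0.0014 -0.0015 -0.198 ] [0.0011 0.0009 0.0015] j6 -0.65 w 0.17 F 61.2
[0.1314139  0.41832096 4.57264976]
```

jog_arm:
  motion: "0 0 0 -0.1 0 0 0;0 0 0 -0.22 0 0 0;0 0 0 -0.32 0 0 0;0 0 0 -0.32 0 0 -0.1;0 0 0 -0.32 0 0 -0.2"

```text
time: 5.92
tool_pos: [0.4501, -0.1851, 0.1652]
tool_rot: [0.0, 0.548, 0.837, 0.0]
contact_force: [-0.9, 0.4, -2.4]
gripper_width: 0.174
grasp_force: 60.3
```

```bash
python3 -c "
from h import *
go(.47,.1,.2,96.5)"
```

```text
t5.92 pos [ 0.4501 -0.1851  0.1652] jog [ 0.5066  0.2648 -0.0698] [ 0.000e+00  5.000e-04 -8.483e-01] j6 -0.96 w 0.17 F 60.3
```

jog_arm:
  motion: "0 0.1 0.053 -0.02 0 0 -0.12;0 0.2 0.106 -0.03 0 0 -0.24;0 0.3 0.159 -0.05 0 0 -0.36;0 0.4 0.212 -0.07 0 0 -0.48;0 0.507 0.265 -0.07 0 0 -0.6"

```text
time: 6.55
tool_pos: [0.4715, 0.1018, 0.2003]
tool_rot: [0.001, 0.129, 0.992, 0.0]
contact_force: [1.3, 0.5, -1.6]
gripper_width: 0.167
grasp_force: 60.3
```

```bash
python3 - <<'E'
from h import *
f=grab_frame('wrist');W=cloud(f);cv2.imwrite('pics/e.png',f['color'][:,:,::-1])
np.save('W.npy',W)
for t in "cradle cup_nest pocket post_nest".split():
  print(t,[(round(d['p'],2),np.round(d['at'],3).tolist()) for d in place_of('wrist',t)][:2])
go(.492,.134,.1,96.5)
E
```

```text
cradle [(0.92, [0.494, 0.137, 0.002])]
cup_nest [(0.7, [0.481, 0.245, 0.008])]
pocket [(0.89, [0.59, 0.259, 0.007])]
post_nest [(0.79, [0.606, 0.144, 0.004])]
t6.80 pos [0.4709 0.1    0.1989] jog [-0.0233  0.0769  0.1978] [-0.0005 -0.001  -0.2514] j6 -1.25 w 0.17 F 60.4
```

View pics/e.png

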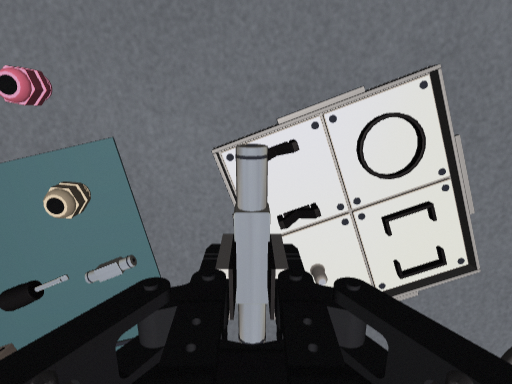

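The shaft is held. Two of the saddles' black ends show at (282,150) and (300,215), the cup ring is at (392,145), and the pocket brackets at (412,240) have their finger gaps left and right. That means both the cradle and the pocket lie lengthwise along the tray's x. Next I'll fit the tray pose from the black features.

```bash
python3 - <<'E'
from h import *
W=np.load('W.npy');im=cv2.imread('pics/e.png')
dark=(im.max(2)<60)
for n,c,r,z0,z1 in(('cup',(.483,.245),.04,.014,.026),('pocket',(.593,.258),.05,.014,.026),('cradle',(.493,.135),.05,.014,.036)):
    m=dark&(np.hypot(W[...,0]-c[0],W[...,1]-c[1])<r)&(W[...,2]>z0)&(W[...,2]<z1)
    p=W[m]*1000
    (cx,cy),(a,b),g=cv2.minAreaRect(p[:,:2].astype(np.float32))
    print(n,m.sum(),'rect %.1f %.1f  %.1fx%.1f g %.1f'%(cx,cy,a,b,g),'z95 %.1f'%np.percentile(p[:,2],95))
    if n=='cup':
        A=np.c_[2*p[:,:2],np.ones(len(p))];s=np.linalg.lstsq(A,(p[:,:2]**2).sum(1),rcond=None)[0]
        print('circle',s[:2],np.sqrt(s[2]+s[0]**2+s[1]**2))
    if n=='cradle':
        v,u=np.nonzero(m);
        lab=cv2.connectedComponents(m.astype(np.uint8))[1][m]
        for k in np.unique(lab):
            q=p[lab==k]
            if len(q)>20:print(k,len(q),q.min(0).round(1),q.max(0).round(1),q.mean(0).round(1),cv2.minAreaRect(q[:,:2].astype(np.float32)))
# post
m=(np.hypot(W[...,0]-.605,W[...,1]-.146)<.025)&(W[...,2]>.02)&(W[...,2]<.05);p=W[m]*1000;print('post',len(p),p.mean(0),p.min(0),p.max(0))
# tray/base white pixels
m=(im.min(2)>150)&(W[...,2]<.02)&(np.abs(W[...,0]-.54)<.2)&(W[...,1]>.03)
p=W[m]*1000;print('white',cv2.minAreaRect(p[:,:2].astype(np.float32)))
# shaft axis held
f=grab_frame('wrist');W=cloud(f)
shape('wrist','long_shaft',W)
E
```

```text
cup 872 rect 481.4 246.3  66.8x66.0 g 76.0 z95 20.1
circle [481.05596665 246.04252628] 31.609175600120505
pocket 743 rect 593.3 257.7  78.7x53.4 g 5.8 z95 19.9
cradle 778 rect 492.5 134.4  84.0x44.0 g 5.7 z95 30.0
1 309 [448.7 121.7  14. ] [461.3 152.9  31.4] [454.8 138.2  22.9] ((455.0729675292969, 136.91720581054688), (9.972349166870117, 31.55074691772461), 6.084512710571289)
2 469 [521.9 115.8  14. ] [535.5 160.2  31.6] [528.1 138.4  23.4] ((529.03466796875, 138.11880493164062), (10.50326919555664, 43.98295211791992), 5.794058799743652)
post 162 [601.62840287 145.59617617  30.41112242] [597.49331192 139.12383211  20.03625007] [608.80425331 152.80135483  36.59302043]
white ((542.97802734375, 199.72161865234375), (246.78414916992188, 240.3182373046875), 6.18501615524292)
long_shaft wrist p0.56 top 0.2120 rect c(468.4 100.9) 98.8x15.2 long-axis yaw -15.1 mean [463.3 102.2 210.2] 5808
```

```bash
python3 -c "
from h import *
go(.4943,.1346,.07,95.8)"
```

```text
t6.90 pos [0.4712 0.099  0.1992] jog [-0.026   0.081   0.2584] [-0.0003 -0.0006 -0.2447] j6 -1.25 w 0.17 F 60.4
```

jog_arm:
  motion: "0 -0.026 0.081 0.08 0 0 -0.12;0 -0.026 0.081 0.16 0 0 -0.245;0 -0.026 0.081 0.22 0 0 -0.245;0 -0.026 0.081 0.25 0 0 -0.245;0 -0.026 0.081 0.258 0 0 -0.245"

```text
time: 7.52
tool_pos: [0.4944, 0.1348, 0.0702]
tool_rot: [-0.001, -0.051, 0.999, -0.0]
contact_force: [-0.5, 0.6, -1.6]
gripper_width: 0.172
grasp_force: 60.4
```

```bash
python3 -c "
from h import *
go(.4943,.1346,.020,95.8)
f=grab_frame('scene');W=cloud(f);shape('scene','long_shaft',W)"
```

```text
t7.53 pos [0.4944 0.1348 0.0702] jog [ 1.000e-04 -4.000e-04  1.004e-01] [-0.     -0.0008  0.0004] j6 -1.55 w 0.17 F 60.4
long_shaft scene p0.49 top 0.0845 rect c(523.1 136.3) 42.7x14.0 long-axis yaw 6.4 mean [522.6 135.4  81.8] 100
```

jog_arm:
  motion: "0 0 0 0.04 0 0 0;0 0 0 0.07 0 0 0;0 0 0 0.085 0 0 0;0 0 0 0.094 0 0 0;0 0 0 0.098 0 0 0"

```text
time: 8.25
tool_pos: [0.4948, 0.1358, 0.0219]
tool_rot: [0.0, -0.052, 0.999, 0.0]
contact_force: [-0.0, -1.1, -1.6]
gripper_width: 0.172
grasp_force: 60.4
```

jog_arm:
  motion: "0 0 0 0.001 0 0 0;0 0 0 0.002 0 0 0;0 0 0 0.002 0 0 0;0 0 0 0.002 0 0 0;0 0 0 0.002 0 0 0"

```text
time: 8.88
tool_pos: [0.4946, 0.1358, 0.0209]
tool_rot: [0.0, -0.052, 0.999, 0.0]
contact_force: [0.1, 0.2, -1.5]
gripper_width: 0.166
grasp_force: 60.4
```

jog_arm:
  motion: "0 0 0 0.001 0 0 0;0 0 0 0.002 0 0 0;0 0 0 0.003 0 0 0;0 0 0 0.004 0 0 0;0 0 0 0.004 0 0 0"

```text
time: 9.5
tool_pos: [0.495, 0.1356, 0.0198]
tool_rot: [0.0, -0.052, 0.999, -0.0]
contact_force: [-2.0, -2.0, 6.4]
gripper_width: 0.168
grasp_force: 61.5
```

Contact. I'll release and rise.

jog_arm:
  motion: "40 0 0 0 0 0 0;70 0 0 0 0 0 0;70 0 0 0 0 0 0;70 0 0 -0.1 0 0 0;70 0 0 -0.22 0 0 0"

```text
time: 10.12
tool_pos: [0.4931, 0.1356, 0.1282]
tool_rot: [-0.002, -0.052, 0.999, -0.0]
contact_force: [1.5, -0.1, 0.3]
gripper_width: 0.699
grasp_force: 0.0
```

```bash
python3 - <<'E'
from h import *
f=grab_frame('wrist');W=cloud(f);cv2.imwrite('pics/f.png',f['color'][:,:,::-1])
shape('wrist','long_shaft',W)
f=grab_frame('scene');W=cloud(f);shape('scene','long_shaft',W)
go(.444,-.2695,.12,6)
E
```

```text
long_shaft wrist p0.92 top 0.0329 rect c(493.8 134.8) 102.6x15.9 long-axis yaw 5.4 mean [491.1 134.7  31. ] 2166
long_shaft scene p0.78 top 0.0341 rect c(497.7 133.3) 95.9x15.5 long-axis yaw 6.9 mean [496.5 131.9  31.6] 208
t10.32 pos [0.4958 0.136  0.1306] jog [ 0.1871 -0.7958  0.0204] [0.0021 0.0019 1.0466] j6 -1.55 w 0.70 F 0.0
```

View pics/f.png

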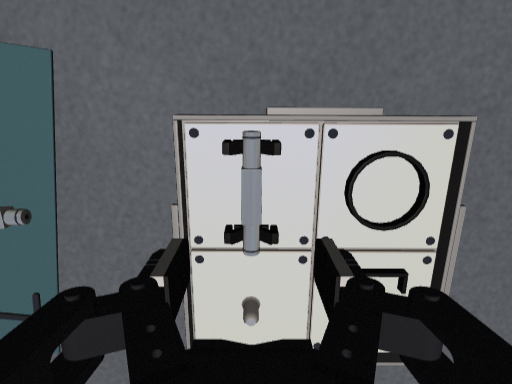

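```bash
cat > cr.py <<'E'
from h import *
f=grab_frame('wrist');W=cloud(f);im=f['color']
a=np.radians(5.8);ex=np.array([np.cos(a),np.sin(a)]);ey=np.array([-ex[1],ex[0]])
d=W[...,:2]-np.array([.4925,.1344]);X=d@ex*1000;Y=d@ey*1000;Z=W[...,2]*1000
m=(im.max(2)<60)&(abs(X)<50)&(abs(Y)<30)&(Z>14)&(Z<36)
for s in(-1,1):
    k=m&(X*s>0);print('saddle',s,k.sum(),'top-x',np.percentile(X[k&(Z>26)],[3,50,97]).round(1),'y',np.percentile(Y[k],[1,99]).round(1))
k=(abs(X)<65)&(abs(Y)<3)&(Z>22)&(Z<40);print('shaft x ends',np.percentile(X[k],[.5,99.5]),X[k].min(),X[k].max())
k2=k&(Z>31);print('square',np.percentile(X[k2],[1,99]))
E
python3 cr.py
```

```text
saddle -1 591 top-x [-41.8 -37.1 -32. ] y [-21.3  22.3]
saddle 1 582 top-x [32.1 36.6 44.5] y [-21.8  22. ]
shaft x ends [-49.71247241  51.71535778] -49.84820730912767 52.6149143647854
square [-47.95340284  48.33500622]
```

The shaft is seated in both Vs, at (251,147) and (251,235), within about 1 mm of centre. On to the bearing.

jog_arm:
  motion: "100 0.024 -0.12 0 0 0 0;100 0.048 -0.24 0 0 0 0;100 0.07 -0.36 0 0 0 0;100 0.094 -0.48 0 0 0 0;100 0.118 -0.6 0 0 0 0"

```text
time: 11.0
tool_pos: [0.4652, -0.1699, 0.1264]
tool_rot: [-0.002, -0.052, 0.999, 0.001]
contact_force: [0.6, 0.1, 0.1]
gripper_width: 1.002
grasp_force: 0.0
```

jog_arm:
  motion: "100 0.023 -0.1 0 0 0 0;100 0.046 -0.17 0 0 0 0;100 0.068 -0.195 0 0 0 0;100 0.068 -0.195 0 0 0 0;100 0.068 -0.195 0 0 0 0"

```text
time: 11.62
tool_pos: [0.4431, -0.2679, 0.128]
tool_rot: [-0.0, -0.052, 0.999, 0.001]
contact_force: [-0.6, -0.0, -0.3]
gripper_width: 1.002
grasp_force: 0.0
```

```bash
python3 - <<'E'
from h import *
f=grab_frame('wrist');W=cloud(f);cv2.imwrite('pics/g.png',f['color'][:,:,::-1])
shape('wrist','bearing',W);shape('wrist','bearing',W,.012)
print([np.round(d['at'],4) for d in place_of('wrist','bearing')])
go(.444,-.2695,.002,95.8)
E
```

```text
bearing wrist p0.96 top 0.0171 rect c(442.7 -269.5) 61.0x59.0 long-axis yaw -13.5 mean [ 441.7 -269.4   15.8] 2784
bearing wrist p0.96 top 0.0171 rect c(442.7 -269.5) 61.0x59.0 long-axis yaw -13.4 mean [ 441.7 -269.4   15.8] 2766
[array([ 0.4443, -0.2706,  0.0042])]
t11.82 pos [ 0.4436 -0.2683  0.1288] jog [-0.0005 -0.0025  0.2537] [0.0001 0.0001 0.0027] j6 -2.36 w 1.00 F 0.0
```

jog_arm:
  motion: "100 0 -0.002 0.1 0 0 0;100 0 -0.002 0.17 0 0 0;100 0 -0.002 0.22 0 0 0;100 0 -0.002 0.245 0 0 0;100 0 -0.002 0.253 0 0 0"

```text
time: 12.45
tool_pos: [0.4434, -0.2699, 0.0021]
tool_rot: [-0.0, -0.052, 0.999, 0.0]
contact_force: [0.4, 0.3, 0.7]
gripper_width: 1.001
grasp_force: 0.0
```

jog_arm:
  motion: "50 0 0 0 0 0 0;50 0 0 0 0 0 0;50 0 0 0 0 0 0;50 0 0 0 0 0 0;50 0 0 0 0 0 0"

```text
time: 13.08
tool_pos: [0.4447, -0.2713, 0.0045]
tool_rot: [0.001, -0.052, 0.999, -0.001]
contact_force: [-0.7, 0.5, 5.7]
gripper_width: 0.69
grasp_force: 63.6
```

jog_arm:
  motion: "50 0 0 -0.05 0 0 0;50 0 0 -0.15 0 0 0;50 0 0 -0.25 0 0 0;50 -0.04 0.1 -0.25 0 0 0;50 -0.08 0.2 -0.25 0 0 0"

```text
time: 13.7
tool_pos: [0.4737, -0.1663, 0.1292]
tool_rot: [0.002, -0.051, 0.999, -0.001]
contact_force: [0.9, -0.0, -1.7]
gripper_width: 0.688
grasp_force: 65.1
```

```bash
python3 - <<'E'
from h import *
go(.6049,.1458,.12,95.8)
E
```

```text
t13.70 pos [ 0.4737 -0.1663  0.1292] jog [-0.3243  0.5943  0.0183] [-0.0013  0.0022  0.0003] j6 -2.16 w 0.69 F 65.1
```

jog_arm:
  motion: "50 -0.056 0.104 0 0 0 0;50 -0.112 0.208 0 0 0 0;50 -0.168 0.312 0 0 0 0;50 -0.224 0.416 0 0 0 0;50 -0.28 0.52 0 0 0 0"

```text
time: 14.32
tool_pos: [0.5858, 0.1084, 0.1279]
tool_rot: [0.001, -0.052, 0.999, -0.0]
contact_force: [0.9, -0.0, -2.0]
gripper_width: 0.689
grasp_force: 65.1
```

jog_arm:
  motion: "50 -0.03 0.05 0.01 0 0 0;50 -0.044 0.074 0.018 0 0 0;50 -0.044 0.074 0.018 0 0 0;50 -0.044 0.074 0.018 0 0 0;50 -0.044 0.074 0.018 0 0 0"

```text
time: 14.95
tool_pos: [0.6031, 0.1444, 0.1186]
tool_rot: [0.0, -0.051, 0.999, -0.0]
contact_force: [-0.7, -0.1, -0.6]
gripper_width: 0.686
grasp_force: 65.1
```

```bash
python3 - <<'E'
from h import *
f=grab_frame('wrist');W=cloud(f);cv2.imwrite('pics/h.png',f['color'][:,:,::-1])
shape('wrist','bearing',W)
m=(np.hypot(W[...,0]-.605,W[...,1]-.146)<.025)&(W[...,2]>.02)&(W[...,2]<.05);p=W[m]*1000;print('post',len(p),p.mean(0) if len(p) else '')
go(.6049,.1458,.01,95.8)
E
```

```text
bearing wrist p0.95 top 0.1310 rect c(602.3 144.2) 61.9x58.6 long-axis yaw 5.8 mean [600.3 144.  129.7] 9366
post 0 
t15.05 pos [0.6031 0.1447 0.1186] jog [-0.0037  0.0019  0.2172] [-0.0001  0.0002  0.0009] j6 -1.56 w 0.69 F 65.1
```

View pics/h.png

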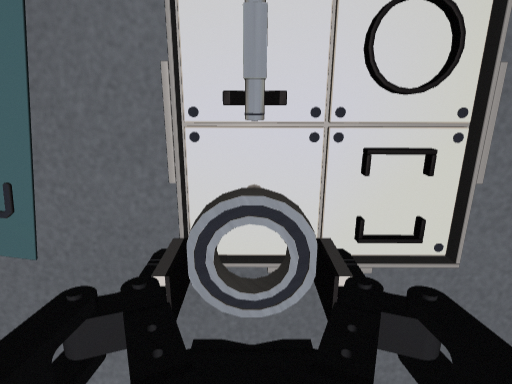

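The bearing is held flat, centred at (252,252) in the image. Lowering it over the post.

jog_arm:
  motion: "50 -0.004 0.002 0.08 0 0 0;50 -0.004 0.002 0.14 0 0 0;50 -0.004 0.002 0.18 0 0 0;50 -0.004 0.002 0.2 0 0 0;50 -0.004 0.002 0.21 0 0 0"

```text
time: 15.68
tool_pos: [0.6055, 0.1467, 0.0135]
tool_rot: [0.0, -0.052, 0.999, 0.0]
contact_force: [0.0, -0.7, -0.8]
gripper_width: 0.692
grasp_force: 65.1
```

jog_arm:
  motion: "50 0 0 0.001 0 0 0;50 0 0 0.002 0 0 0;50 0 0 0.003 0 0 0;50 0 0 0.004 0 0 0;50 0 0 0.004 0 0 0"

```text
time: 16.3
tool_pos: [0.6053, 0.1468, 0.0117]
tool_rot: [0.0, -0.052, 0.999, 0.0]
contact_force: [0.4, -0.0, -0.4]
gripper_width: 0.689
grasp_force: 65.2
```

jog_arm:
  motion: "50 0 0 0.001 0 0 0;50 0 0 0.002 0 0 0;50 0 0 0.002 0 0 0;50 0 0 0.002 0 0 0;50 0 0 0.002 0 0 0"

```text
time: 16.92
tool_pos: [0.6053, 0.1468, 0.0116]
tool_rot: [0.0, -0.052, 0.999, -0.0]
contact_force: [-2.5, -0.9, 7.5]
gripper_width: 0.687
grasp_force: 65.9
```

jog_arm:
  motion: "100 0 0 0 0 0 0;100 0 0 0 0 0 0;100 0 0 -0.05 0 0 0;100 0 0 -0.15 0 0 0;100 0 0 -0.27 0 0 0"

```text
time: 17.55
tool_pos: [0.6038, 0.1466, 0.1448]
tool_rot: [-0.002, -0.052, 0.999, -0.0]
contact_force: [0.9, -0.3, -0.4]
gripper_width: 1.001
grasp_force: 0.0
```

```bash
python3 - <<'E'
from h import *
f=grab_frame('wrist');W=cloud(f);cv2.imwrite('pics/i.png',f['color'][:,:,::-1])
shape('wrist','bearing',W)
f=grab_frame('scene');W=cloud(f);shape('scene','bearing',W)
go(.46,-.093,.15,95.8)
E
```

```text
bearing wrist p0.83 top 0.0241 rect c(604.2 146.6) 60.7x59.0 long-axis yaw 5.1 mean [603.7 146.6  22.8] 2564
bearing scene p0.77 top 0.0263 rect c(605.2 144.9) 60.0x58.8 long-axis yaw 72.2 mean [605.5 144.9  23.7] 389
t17.75 pos [0.6062 0.1469 0.1473] jog [ 0.3405 -0.4469 -0.0067] [0.0001 0.0026 0.0016] j6 -1.56 w 1.00 F 0.0
```

View pics/i.png

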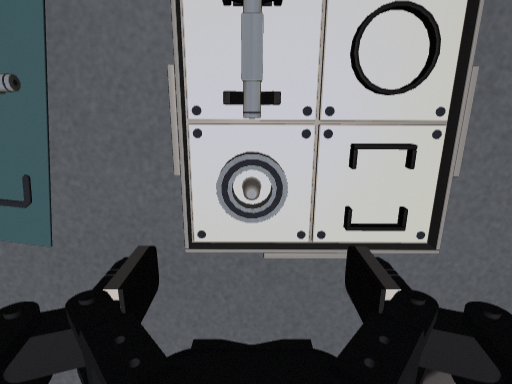

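The bearing lies flat with the post through its bore, at (251,187). Now the gland.

jog_arm:
  motion: "100 0.068 -0.09 0 0 0 0;100 0.136 -0.179 0 0 0 0;100 0.204 -0.268 0 0 0 0;100 0.272 -0.358 0 0 0 0;100 0.34 -0.447 0 0 0 0"

```text
time: 18.38
tool_pos: [0.4567, -0.094, 0.1428]
tool_rot: [-0.002, -0.052, 0.999, 0.001]
contact_force: [0.8, -1.4, -0.2]
gripper_width: 0.997
grasp_force: 0.0
```

```bash
python3 - <<'E'
from h import *
f=grab_frame('wrist');W=cloud(f);im=f['color']
for d in cut_out('wrist','gland')[:3]:
    p=W[d['pixels']];p=p[np.isfinite(p[:,0])]*1000
    print(round(d['p'],2),p.mean(0).round(1),len(p))
print([(round(d['p'],2),np.round(d['at'],4)) for d in place_of('wrist','gland')])
P=W*1000;m=(np.hypot(P[...,0]-449,P[...,1]+93)<30)&(P[...,2]>7)
for a,b in((10,24),(20,25),(34,41),(41,52)):
    q=P[m&(P[...,2]>a)&(P[...,2]<b)]
    print(a,b,len(q),cv2.minAreaRect(q[:,:2].astype(np.float32)) if len(q)>5 else '')
v,u=np.nonzero(m);v0,u0=int(v.mean()),int(u.mean());print(u0,v0)
c=im[max(0,v0-60):v0+60,max(0,u0-70):u0+70,::-1]
cv2.imwrite('pics/j.png',cv2.resize(c,None,fx=5,fy=5,interpolation=cv2.INTER_CUBIC))
np.save('W.npy',W)
go(.449,-.093,.1,95.8)
E
```

```text
0.71 [444.3 -91.7  42.1] 1532
0.62 [335.3 -87.9  39.3] 2169
[(0.9, array([ 0.4502, -0.0938,  0.0051])), (0.65, array([ 0.3333, -0.0868, -0.0027]))]
10 24 107 ((434.2522888183594, -93.00473022460938), (9.992053985595703, 32.13748550415039), 7.6463847160339355)
20 25 78 ((434.31036376953125, -92.99693298339844), (9.874954223632812, 32.13748550415039), 7.6463847160339355)
34 41 281 ((447.4734191894531, -91.20702362060547), (32.113319396972656, 35.5662727355957), 41.255645751953125)
41 52 1077 ((447.58990478515625, -91.24464416503906), (28.904212951660156, 29.45030403137207), 49.42569351196289)
263 340
t18.52 pos [ 0.4569 -0.0944  0.143 ] jog [0.0152 0.0042 0.086 ] [ 0.0012 -0.0022 -0.0013] j6 -2.03 w 1.00 F 0.0
```

View pics/j.png

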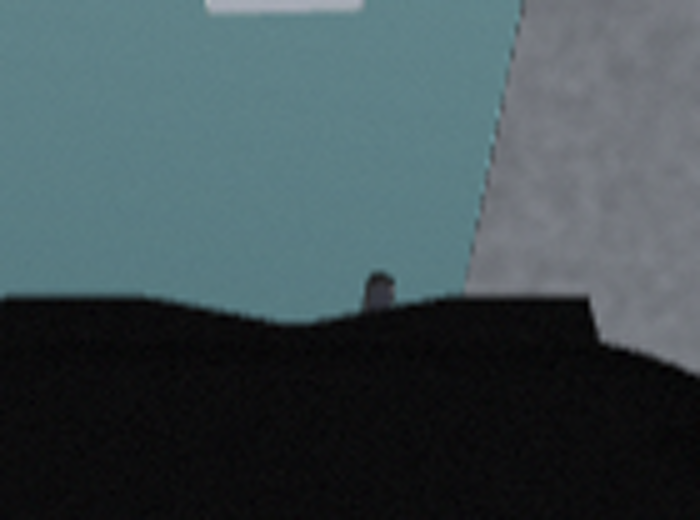

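The crop missed the gland, because depth points on the gripper pulled the mean down. I'll re-crop with the gland's mask.

```bash
python3 - <<'E'
from h import *
f=grab_frame('wrist');W=cloud(f);im=f['color'];P=W*1000
d=cut_out('wrist','gland');d=min(d,key=lambda d:abs(np.nanmedian(P[d['pixels']][:,0])-446))
v,u=np.nonzero(d['pixels']);v0,u0=int(v.mean()),int(u.mean());print(u0,v0)
c=im[max(0,v0-45):v0+45,max(0,u0-55):u0+55,::-1]
cv2.imwrite('pics/k.png',cv2.resize(c,None,fx=6,fy=6,interpolation=cv2.INTER_CUBIC))
M=cv2.dilate(d['pixels'].astype(np.uint8),np.ones((7,7)))>0
for a,b in((16,26),(36,41)):
    q=P[M&(P[...,2]>a)&(P[...,2]<b)][:,:2]
    # support widths over hexagon orientation
    for th in range(0,60,6):
        print(a,th,[round(float(np.ptp(q@[np.cos(np.radians(th+k)),np.sin(np.radians(th+k))])),1) for k in(0,60,120)])
E
```

```text
256 179
16 0 [13.0, 25.3, 30.5]
16 6 [11.4, 27.3, 29.3]
16 12 [10.9, 28.9, 27.7]
16 18 [12.5, 30.3, 25.8]
16 24 [13.9, 31.3, 23.8]
16 30 [15.3, 31.9, 21.5]
16 36 [16.6, 32.3, 19.0]
16 42 [18.1, 32.3, 16.9]
16 48 [20.7, 32.0, 15.8]
16 54 [23.1, 31.5, 14.5]
36 0 [35.1, 35.5, 35.4]
36 6 [35.4, 35.9, 35.9]
36 12 [35.4, 35.9, 36.0]
36 18 [35.2, 35.5, 35.6]
36 24 [34.6, 34.7, 34.9]
36 30 [33.9, 33.6, 34.0]
36 36 [32.7, 32.3, 32.7]
36 42 [32.4, 32.3, 32.4]
36 48 [33.7, 33.7, 33.6]
36 54 [34.8, 34.7, 34.5]
```

View pics/k.png

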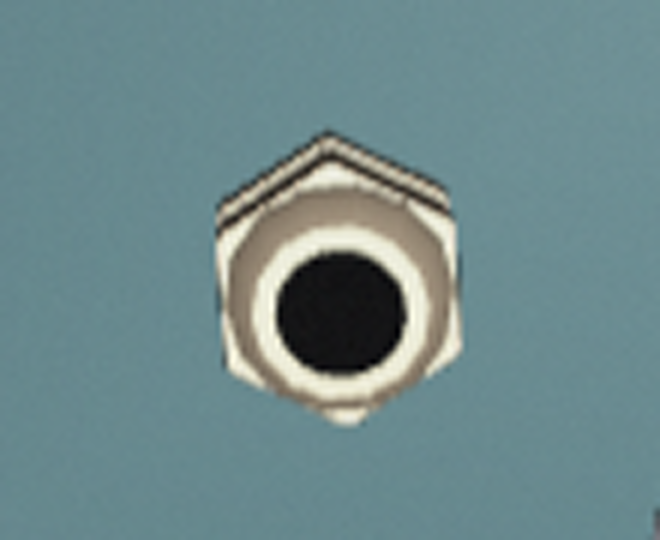

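This is the real gland: brass with a black cable hole, at (256,179), its flats facing about 99.5°. I'll go down on it and grip.

jog_arm:
  motion: "100 0.017 0.005 0.08 0 0 -0.043;100 0.017 0.005 0.14 0 0 -0.043;100 0.017 0.005 0.2 0 0 -0.043;100 0.017 0.005 0.24 0 0 -0.043;100 0.017 0.005 0.256 0 0 -0.043"

```text
time: 19.25
tool_pos: [0.4495, -0.0898, 0.0152]
tool_rot: [-0.002, -0.085, 0.996, 0.001]
contact_force: [-0.5, 0.3, 0.7]
gripper_width: 1.001
grasp_force: 0.0
```

jog_arm:
  motion: "0 0 0 0 0 0 0;0 0 0 0 0 0 0;0 0 0 0 0 0 0;0 0 0 0 0 0 0;0 0 0 0 0 0 0"

```text
time: 19.88
tool_pos: [0.4515, -0.0919, 0.0186]
tool_rot: [0.001, -0.084, 0.996, -0.0]
contact_force: [0.0, 0.2, 6.2]
gripper_width: 0.356
grasp_force: 60.1
```

```bash
python3 - <<'E'
from h import *
go(.4812,.2462,.12,99.5)
E
```

```text
t19.88 pos [ 0.4515 -0.0919  0.0186] jog [-0.1721  0.6566 -0.2032] [-0.0007  0.0015  0.0015] j6 -2.10 w 0.36 F 60.1
```

jog_arm:
  motion: "0 0 0 -0.05 0 0 0;0 0 0 -0.14 0 0 0;0 0 0 -0.21 0 0 0;0 -0.03 0.11 -0.21 0 0 0;0 -0.06 0.22 -0.21 0 0 0"

```text
time: 20.5
tool_pos: [0.4616, 0.0226, 0.1228]
tool_rot: [0.001, -0.083, 0.997, -0.0]
contact_force: [0.8, 0.3, -0.7]
gripper_width: 0.358
grasp_force: 59.7
```

jog_arm:
  motion: "0 -0.03 0.11 0 0 0 0;0 -0.06 0.22 0 0 0 0;0 -0.09 0.33 0 0 0 0;0 -0.117 0.437 0 0 0 0;0 -0.117 0.437 0 0 0 0"

```text
time: 21.12
tool_pos: [0.4819, 0.25, 0.1217]
tool_rot: [-0.001, -0.086, 0.996, 0.0]
contact_force: [0.3, -0.3, -0.6]
gripper_width: 0.361
grasp_force: 59.9
```

```bash
python3 - <<'E'
from h import *
f=grab_frame('wrist');W=cloud(f);cv2.imwrite('pics/l.png',f['color'][:,:,::-1])
shape('wrist','gland',W)
go(.4835,.2462,.0265,99.5)
E
```

```text
gland wrist p0.81 top 0.1514 rect c(478.1 248.9) 29.0x28.8 long-axis yaw -32.7 mean [476.1 248.5 149.7] 3499
t21.23 pos [0.4819 0.2472 0.1215] jog [-0.0031 -0.0023  0.19  ] [-0.0005 -0.0011  0.0024] j6 -1.40 w 0.36 F 59.9
```

View pics/l.png

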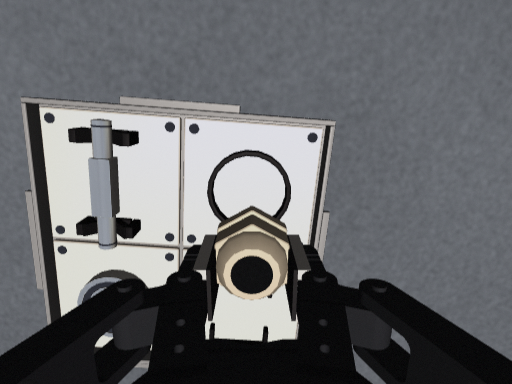

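The gland is held upright at (252,262), and the shaft and bearing still sit in their nests. Lowering it into the rim.

jog_arm:
  motion: "0 -0.003 -0.002 0.08 0 0 0;0 -0.003 -0.002 0.13 0 0 0;0 -0.003 -0.002 0.165 0 0 0;0 -0.003 -0.002 0.18 0 0 0;0 -0.003 -0.002 0.187 0 0 0"

```text
time: 21.85
tool_pos: [0.4847, 0.2461, 0.0291]
tool_rot: [0.0, -0.084, 0.996, 0.0]
contact_force: [0.5, 0.0, -1.0]
gripper_width: 0.363
grasp_force: 59.9
```

jog_arm:
  motion: "0 0 0 0.001 0 0 0;0 0 0 0.002 0 0 0;0 0 0 0.003 0 0 0;0 0 0 0.004 0 0 0;0 0 0 0.004 0 0 0"

```text
time: 22.48
tool_pos: [0.4843, 0.2464, 0.0269]
tool_rot: [0.0, -0.084, 0.996, 0.0]
contact_force: [0.4, 0.3, -0.5]
gripper_width: 0.36
grasp_force: 59.9
```

jog_arm:
  motion: "0 0 0 0.001 0 0 0;0 0 0 0.002 0 0 0;0 0 0 0.003 0 0 0;0 0 0 0.003 0 0 0;0 0 0 0.003 0 0 0"

```text
time: 23.1
tool_pos: [0.4843, 0.2464, 0.0256]
tool_rot: [-0.0, -0.084, 0.996, -0.0]
contact_force: [-1.1, -0.8, 3.7]
gripper_width: 0.359
grasp_force: 60.4
```

jog_arm:
  motion: "70 0 0 0 0 0 0;70 0 0 0 0 0 0;70 0 0 -0.06 0 0 0;100 0 0 -0.18 0 0 0;100 0 0 -0.3 0 0 0"

```text
time: 23.72
tool_pos: [0.4838, 0.2462, 0.1763]
tool_rot: [-0.001, -0.084, 0.996, -0.0]
contact_force: [0.9, 0.4, -0.2]
gripper_width: 1.0
grasp_force: 0.0
```

```bash
python3 - <<'E'
from h import *
f=grab_frame('wrist');W=cloud(f);cv2.imwrite('pics/m.png',f['color'][:,:,::-1])
shape('wrist','gland',W);shape('wrist','cup_nest',W,.012,.022)
print(state()['tool_pos'])
f=grab_frame('scene');W=cloud(f);shape('scene','gland',W)
go(.615,-.27,.2)
E
```

```text
gland wrist p0.87 top 0.0553 rect c(480.5 245.7) 28.8x27.8 long-axis yaw 68.8 mean [479.6 245.2  53.5] 833
cup_nest wrist p0.79 top 0.0189 rect c(481.3 246.9) 67.0x67.0 long-axis yaw -10.8 mean [481.8 246.9  18.4] 990
[0.48708627 0.24739513 0.18049162]
gland scene p0.88 top 0.0467 rect c(337.4 -89.2) 24.1x20.8 long-axis yaw 38.3 mean [337.7 -89.3  44.5] 91
t23.98 pos [0.4841 0.2463 0.175 ] jog [-0.0852 -1.0619 -0.05  ] [0. 0. 0.] j6 -1.41 w 1.00 F 0.0
```

View pics/m.png

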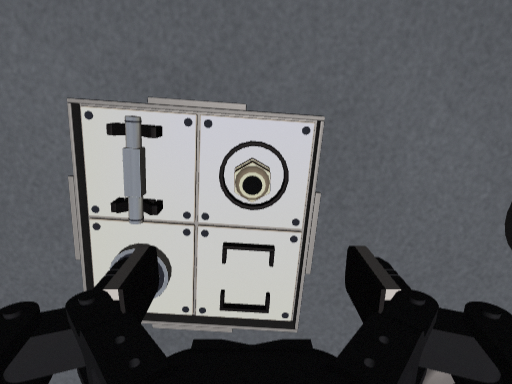

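The gland stands upright, centred in the rim at (252,178). Now the terminal block.

jog_arm:
  motion: "100 -0.01 -0.12 -0.03 0 0 0.12;100 -0.02 -0.24 -0.05 0 0 0.24;100 -0.03 -0.36 -0.05 0 0 0.36;100 -0.04 -0.48 -0.05 0 0 0.48;100 -0.048 -0.6 -0.05 0 0 0.6"

```text
time: 24.6
tool_pos: [0.5571, -0.047, 0.1974]
tool_rot: [-0.002, 0.361, 0.933, -0.0]
contact_force: [0.5, -0.3, 0.1]
gripper_width: 1.001
grasp_force: 0.0
```

```bash
python3 - <<'E'
from h import *
go(.62,-.275,.2,7.7)
E
```

```text
t24.60 pos [ 0.5571 -0.047   0.1974] jog [-0.3998 -0.2528 -0.0063] [-0.0022 -0.002   0.4657] j6 -1.05 w 1.00 F 0.0
```

jog_arm:
  motion: "100 -0.1 -0.063 0 0 0 0.12;100 -0.2 -0.126 0 0 0 0.24;100 -0.3 -0.189 0 0 0 0.36;100 -0.4 -0.253 0 0 0 0.466;100 -0.4 -0.253 0 0 0 0.466"

```text
time: 25.22
tool_pos: [0.6213, -0.2764, 0.1961]
tool_rot: [-0.003, 0.658, 0.753, -0.001]
contact_force: [0.4, 0.2, 0.5]
gripper_width: 1.001
grasp_force: 0.0
```

```bash
python3 - <<'E'
from h import *
f=grab_frame('wrist');W=cloud(f);cv2.imwrite('pics/n.png',f['color'][:,:,::-1])
shape('wrist','terminal',W)
print([(round(d['p'],2),np.round(d['at'],4)) for d in place_of('wrist','terminal')])
go(.625,-.278,.014,7.7)
E
```

```text
terminal wrist p0.64 top 0.0317 rect c(625.7 -277.4) 49.3x23.2 long-axis yaw -82.8 mean [ 625.7 -276.9   30.5] 1125
[(0.91, array([ 0.6281, -0.2784,  0.0046]))]
t25.38 pos [ 0.6215 -0.2721  0.1978] jog [-0.0137  0.0063  0.3676] [-0.002  -0.0018  0.0042] j6 -0.66 w 1.00 F 0.0
```

View pics/n.png

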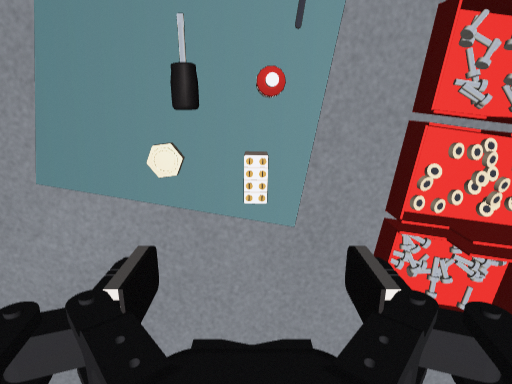

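The terminal block is at (256,180), with the plug clear at (165,160). I'll go down and grip it.

jog_arm:
  motion: "100 -0.006 0.009 0.11 0 0 0;100 -0.006 0.009 0.21 0 0 0;100 -0.006 0.009 0.29 0 0 0;100 -0.006 0.009 0.345 0 0 0;100 -0.006 0.009 0.366 0 0 0"

```text
time: 26.0
tool_pos: [0.6256, -0.2728, 0.0145]
tool_rot: [-0.002, 0.655, 0.756, -0.0]
contact_force: [0.7, 0.4, 0.8]
gripper_width: 1.001
grasp_force: 0.0
```

jog_arm:
  motion: "0 0 0 0 0 0 0;0 0 0 0 0 0 0;0 0 0 0 0 0 0;0 0 0 0 0 0 0;0 0 0 0 0 0 0"

```text
time: 26.62
tool_pos: [0.6284, -0.2761, 0.0192]
tool_rot: [0.001, 0.656, 0.755, 0.0]
contact_force: [-0.9, 0.5, 5.6]
gripper_width: 0.259
grasp_force: 61.4
```

jog_arm:
  motion: "0 0 0 -0.04 0 0 0;0 0 0 -0.14 0 0 0;0 0 0 -0.24 0 0 0;0 0 0 -0.28 0 0 -0.12;0 0 0 -0.28 0 0 -0.24"

```text
time: 27.25
tool_pos: [0.6287, -0.2763, 0.1619]
tool_rot: [0.003, 0.508, 0.862, 0.0]
contact_force: [-0.4, 0.2, -1.9]
gripper_width: 0.257
grasp_force: 60.6
```

```bash
python3 - <<'E'
from h import *
go(.5933,.2577,.15,95.8)
E
```

```text
t27.25 pos [ 0.6287 -0.2763  0.1619] jog [0.9686 0.4555 0.0202] [-2.000e-04  4.300e-03 -7.774e-01] j6 -1.03 w 0.26 F 60.6
```

jog_arm:
  motion: "0 0.108 0.051 0 0 0 -0.11;0 0.216 0.102 0 0 0 -0.22;0 0.324 0.153 0 0 0 -0.33;0 0.432 0.204 0 0 0 -0.44;0 0.54 0.255 0 0 0 -0.55"

```text
time: 27.88
tool_pos: [0.6092, 0.0245, 0.1582]
tool_rot: [0.0, 0.12, 0.993, 0.0]
contact_force: [1.3, 1.3, 0.4]
gripper_width: 0.262
grasp_force: 60.6
```

```bash
python3 - <<'E'
from h import *
go(.5933,.2577,.12,95.8)
E
```

```text
t27.88 pos [0.6092 0.0245 0.1582] jog [0.1421 0.4454 0.0763] [ 0.      0.0004 -0.2279] j6 -1.41 w 0.26 F 60.6
```

jog_arm:
  motion: "0 0.036 0.112 0 0 0 -0.115;0 0.071 0.223 0 0 0 -0.228;0 0.107 0.334 0.03 0 0 -0.228;0 0.142 0.445 0.076 0 0 -0.228;0 0.142 0.445 0.076 0 0 -0.228"

```text
time: 28.5
tool_pos: [0.5924, 0.2589, 0.1172]
tool_rot: [-0.002, -0.051, 0.999, -0.0]
contact_force: [0.3, 0.1, -0.4]
gripper_width: 0.263
grasp_force: 60.6
```

```bash
python3 - <<'E'
from h import *
f=grab_frame('wrist');W=cloud(f)
shape('wrist','terminal',W)
go(.5933,.2577,.028,95.8)
f=grab_frame('scene');W=cloud(f)
shape('scene','terminal',W)
E
```

```text
terminal wrist p0.92 top 0.1295 rect c(594.5 259.0) 50.8x23.5 long-axis yaw 5.8 mean [592.1 258.7 128.4] 4930
t28.60 pos [0.5946 0.256  0.1194] jog [0.0022 0.0037 0.1828] [-0.0004 -0.0004 -0.0024] j6 -1.38 w 0.26 F 60.6
terminal scene p0.73 top 0.1323 rect c(599.9 255.1) 44.4x25.3 long-axis yaw 3.9 mean [613.  255.9 130.7] 104
```

jog_arm:
  motion: "0 0.002 -0.001 0.08 0 0 0;0 0.002 -0.001 0.13 0 0 0;0 0.002 -0.001 0.165 0 0 0;0 0.002 -0.001 0.178 0 0 0;0 0.002 -0.001 0.183 0 0 0"

```text
time: 29.32
tool_pos: [0.5948, 0.2549, 0.0285]
tool_rot: [0.001, -0.048, 0.999, 0.0]
contact_force: [-0.3, -0.1, 0.3]
gripper_width: 0.263
grasp_force: 60.6
```

jog_arm:
  motion: "0 0 0 0.001 0 0 0;0 0 0 0.002 0 0 0;0 0 0 0.003 0 0 0;0 0 0 0.003 0 0 0;0 0 0 0.003 0 0 0"

```text
time: 29.95
tool_pos: [0.5941, 0.2552, 0.0264]
tool_rot: [0.0, -0.048, 0.999, 0.0]
contact_force: [-0.2, 0.2, -0.1]
gripper_width: 0.26
grasp_force: 60.6
```

jog_arm:
  motion: "0 0 0 0.001 0 0 0;0 0 0 0.002 0 0 0;0 0 0 0.003 0 0 0;0 0 0 0.003 0 0 0;0 0 0 0.003 0 0 0"

```text
time: 30.58
tool_pos: [0.5944, 0.2553, 0.0262]
tool_rot: [0.0, -0.048, 0.999, 0.0]
contact_force: [-3.4, -1.1, 7.0]
gripper_width: 0.262
grasp_force: 61.5
```

Contact. I'll release, rise, and check.

jog_arm:
  motion: "70 0 0 0 0 0 0;70 0 0 0 0 0 0;70 0 0 -0.06 0 0 0;70 0 0 -0.18 0 0 0;70 0 0 -0.3 0 0 0"

```text
time: 31.2
tool_pos: [0.5935, 0.2549, 0.1754]
tool_rot: [-0.001, -0.048, 0.999, -0.0]
contact_force: [1.1, 1.3, 0.5]
gripper_width: 0.702
grasp_force: 0.0
```

jog_arm:
  motion: "70 0.1 0 -0.1 0 0 0;70 0.2 0 -0.1 0 0 0;70 0.2 0 -0.1 0 0 0;70 0.2 0 -0.1 0 0 0;70 0.2 0 -0.1 0 0 0"

```text
time: 31.82
tool_pos: [0.4954, 0.2455, 0.2244]
tool_rot: [-0.0, -0.048, 0.999, -0.0]
contact_force: [0.2, 0.3, -0.4]
gripper_width: 0.697
grasp_force: 0.0
```

```bash
python3 - <<'E'
from h import *
f=grab_frame('wrist');W=cloud(f);cv2.imwrite('pics/o.png',f['color'][:,:,::-1])
for t in 'terminal','long_shaft','gland','bearing': shape('wrist',t,W)
E
```

```text
terminal wrist p0.72 top 0.0384 rect c(595.5 255.2) 50.0x22.9 long-axis yaw 6.0 mean [594.3 255.5  37.2] 805
long_shaft wrist p0.96 top 0.0331 rect c(494.0 135.1) 99.1x16.2 long-axis yaw 5.3 mean [492.1 135.9  31.2] 1157
gland wrist p0.97 top 0.0554 rect c(480.9 245.5) 28.9x28.6 long-axis yaw -41.1 mean [480.3 245.2  53.5] 643
bearing wrist p0.85 top 0.0245 rect c(558.7 168.7) 157.6x35.4 long-axis yaw -40.6 mean [590.7 137.3  24.9] 708
```

View pics/o.png

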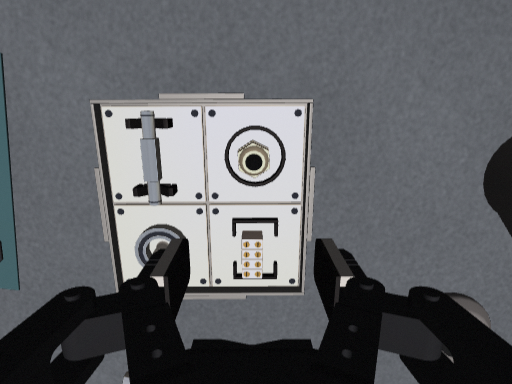

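All four parts sit in their nests: shaft at (150,157), bearing at (160,250), gland at (254,160), and terminal at (252,258) with its top at 38 mm as expected. Handing in.

```bash
python3 -c "
from plant import *
print(job_done())"
```

```text
the job is handed in; nothing more can be done
None
```

The kit is made up and handed in at about 32 s: the shaft, bearing, gland and terminal block were set down in that order, all four sat in their nests at the last look, and the short shaft and plug were never gripped.

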